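# Lay the pull-out shelf for lunch

### The arm

A 6-joint arm with a two-finger parallel gripper is mounted at the origin on the work surface. World frame = base frame: x ahead of the robot, y to its left, z up, the work surface at z = 0. Lengths are in mm, angles in degrees, forces in N, time in s.
With the tool pointing down it reaches from about 300 to 850 mm from the base axis. Payload 4.2 kg.
Tool frame: the origin (TCP) lies at the very end of the fingers, on their centre line; the grasp point (between the pads) lies 19 mm behind it; z points along the fingers, y is the line along which they close (so a half turn about z gives the same grasp; the last joint's range is limited). The gripper opens to 91 mm and grips with 3 to 60 N. Pads are 32 mm wide; open, the fingers measure 118 mm over their backs; the gripper's body (76 mm by 178 mm) begins 60 mm behind the grasp point.
Start: joints at [-65.89, 18.312, 89.639, -0, 72.044, -1.146], TCP at [245.337, -520.051, 213.976] pointing down, gripper open.
Joint ranges: [-177.97, 177.97], [-48.28, 115.42], [12.27, 149.76], [-77.06, 257.06], [2.81, 150.46], [-146.56, 146.56]. Speed limits (degrees/s): [147.25, 147.25, 180, 180, 180, 180].

### API

Orientations are given as [roll, pitch, yaw] about the fixed x, y, z axes, in that order (R = Rz(yaw) Ry(pitch) Rx(roll)).
In Python, from workcell import env, eyes gives the robot as it stands.
- The arm moves only by the tool send_rows, never from a script. Its argument "targets" is text: rows parted by semicolons, each of 7 numbers parted by spaces: the shift along the tool's x, y, z in m, then the turn, a rotation vector about the tool's x, y, z in degrees, then the opening in per cent of the stroke, from 0 (shut) to 100 (fully open). A call has 1 to 12 rows; each row is the pose to reach, as a shift and turn from the pose commanded when the call began, along the tool's axes at that moment; what a row does not reach only later rows make up. A row lasts 1/12 s, in which the tool goes at most 41.7 mm and 7.16 degrees, less where a joint would pass 70% of its speed; a pose out of reach is approached as far as the arm can. A call with a gripper value outside its range is refused whole. The fingers move at their own pace and stop on an object; "grip_force" is the grip in N (left out, the last holds). Time passes only in rows, so rows that repeat a pose let the fingers close. It gives the time, the measured TCP pose, the force, the opening and the grip force at its end, in the units of the state.
- env.state(): the state, without advancing time (a new reading comes with each control period).
- eyes.grab_frame(name): name is "side" or "top"; returns a dict with "image" (420x560x3 uint8, blue, green, red), "fovy" (degrees; the focal length in pixels is half the picture's height over the tangent of half this angle, whatever the lens; pixels are square), "cx", "cy" (the principal point, pixels), "eye" and "attitude" of the camera in the world. Camera axes: x right, y up, looking along -z (the intrinsics and any distortion apply to the point x, -y, -z); pixel columns grow to the right and rows downward; lengths in mm; the calibration is good to about 2 mm. A picture is of the moment at which its call begins. There is no depth.
- env.job_done(): hands the job in; it is judged then, once.
The state is a dict: "time_s": time; "qpos": joint angles; "qvel": joint speeds; "effort": joint torques, N m; "ee_pos": TCP position; "ee_rot": TCP orientation; "force": force on the tool from outside, world axes, zero at the start; "torque": the same for the moment, N m; "gripper_width": finger opening in mm; "gripper_force": force on a finger pad.
Only numpy, scipy, OpenCV 4.12 (cv2) and the standard library are available. Lean on these libraries where they do the work, as an engineer would, in place of code of your own. Each camera call takes 0.05 s, during which the arm holds its last target. There are 200 camera calls.

### The job

Lay the pull-out shelf for lunch: set the black pickle dish in the middle of the orange plate, stand the oblong clear container midway between the plate and the wooden trivet and the square container centred on top of it, and stand the round container straight behind the plate (towards the shelf's back edge, away from the robot) with a gap of about 2 cm to its rim. Everything ends upright and let go; leave the salt pot and everything else where it is.

Things in the scene. Friction and masses are not known exactly. Their poses are not given: they have to be found in the camera images.
- dish_c (a point): Black ceramic pickle dish, loose: a small round open bowl with upright sides, 60 mm outside diameter, 36 mm high, walls 4 mm, about 0.15 kg. The point is its centre, 18 mm above its underside; z is up.
- rect_box_c (a point): Oblong clear acrylic container with a grey clip-on lid (shut, stays on), loose: 95 mm long (its x), 58 mm wide (its y), 50 mm high, flat top, about 0.14 kg. The point is its centre, 25 mm above its underside.
- square_box_c (a point): Square clear acrylic container with a grey clip-on lid (shut, stays on), loose: 54 x 54 mm (its x and y), 40 mm high, about 0.09 kg. The point is its centre, 20 mm above its underside.
- round_box_c (a point): Round clear acrylic container with a grey clip-on lid (shut, stays on), loose: 60 mm diameter, 70 mm high, about 0.15 kg. The point is its centre, 35 mm above its underside; grip it a little above the centre.
- plate: Orange melamine plate, fixed: 140 mm rim diameter, rim 13 mm high, flat inner floor 104 mm across and 5 mm above its underside. Origin at the centre of its underside, on the cream shelf, whose top lies 18 mm above the work surface (z = 0.018). Its x axis always points straight back (world +x, away from the robot, along the shelf's side edges), its y to the robot's left. It may be on the left or the right.
- trivet: Dark wooden slatted trivet, fixed, 120 x 120 mm, 12 mm high, about 460 mm to the left or right of the plate (centre to centre). Origin at the centre of its underside, on the shelf top.
- salt_pot: Bystander, loose: round white ceramic salt pot with a small knob, 62 mm diameter, 60 mm high. Origin at the centre of its underside.

How it is judged (in metres and radians):
At the end, for the whole second after the job is handed in: Dish on the plate within 15 mm of its middle; oblong box on the shelf under 250 mm from plate and trivet centres, within 22 mm of the plate in x; square box on it, centred to 14 mm; round box on the shelf, centre 105-137 mm behind the plate's, 16 mm sideways; all upright and at rest (horizontal distance between dish_c and plate below 0.015 m and z of dish_c in the frame of plate between 0.018 and 0.029 m and horizontal distance between rect_box_c and plate below 0.25 m and horizontal distance between rect_box_c and trivet below 0.25 m and x of rect_box_c in the frame of plate between -0.022 and 0.022 m and height (world z) of rect_box_c between 0.038 and 0.048 m and horizontal distance between square_box_c and rect_box_c below 0.014 m and z of square_box_c in the frame of rect_box_c between 0.04 and 0.05 m and x of round_box_c in the frame of plate between 0.105 and 0.137 m and y of round_box_c in the frame of plate between -0.016 and 0.016 m and height (world z) of round_box_c between 0.048 and 0.058 m and angle between each of dish_c, rect_box_c, square_box_c, round_box_c's own z axis and vertical below 0.12 rad and linear speed of each of dish, rect_box, square_box, round_box below 0.02 m/s); the robot touches nothing.
It fails at once if the salt pot is moved by more than 30 mm (distance of salt_pot from where it was at the start of the episode above 0.03 m).
It also fails if it takes over 112 s, if anything falls off the work surface, if the arm or the gripper's body presses on something with over 40 N, if the wrist force passes 120 N, or if a joint passes its speed limit or range.

## Working session

There is one attempt and no reset: what is moved stays moved. The work goes in short steps, Python scripts to look and compute and a tool call to move; the robot and the scene stay as the last step left them, time stands still between calls to the robot, and variables do not carry over. Pictures are saved under pics/ and viewed, at most 14 in all, crops included, and the job is handed in when it is done.

Besides the shell and the picture viewer there is one more tool, called after "Emit:" as name(argument=value, ...) on one line, values as JSON. send_rows: Moves the arm, as the interface text tells. Its arguments: {"type":"object","properties":{"targets":{"type":"string"},"grip_force":{"type":"number"}},"required":["targets"]}

```bash
mkdir -p pics; ls
python3 - <<'E'
from workcell import env, eyes
import cv2
for n in ("top","side"):
    f=eyes.grab_frame(n); cv2.imwrite(f"pics/{n}0.png",f["image"])
    print({k:v for k,v in f.items() if k!="image"})
print(env.state())
E
```

```text
pics
{'fovy': 45.32058925212783, 'cx': 282.1422398906683, 'cy': 212.12543503474006, 'eye': array([ 253.97294388,   -1.88754997, 1549.76898632]), 'attitude': array([  9.5945586 ,   0.36985783, -91.73152817])}
{'fovy': 48.30561776787416, 'cx': 280.5789444235316, 'cy': 205.77847791768335, 'eye': array([ 90.4773573 , 572.47861068, 911.44397709]), 'attitude': array([  40.6165034 ,    0.90257445, -144.28742248])}
{'time_s': 0.1, 'qpos': array([-6.58892649e+01,  1.83460965e+01,  8.96978057e+01, -2.32329708e-03,
        7.20417634e+01, -1.14491338e+00]), 'qvel': array([ 0.05182663, -0.09306353, -0.12643709,  0.04212541, -0.00793959,
       -0.09893804]), 'effort': array([ 5.52512902e-04, -4.13330984e+01, -2.32509720e+01,  7.29211816e-02,
        4.22572915e-02, -3.84468308e-05]), 'ee_pos': array([ 245.15142404, -519.64752731,  213.23411048]), 'ee_rot': array([-1.79914307e+02,  4.96896270e-04,  2.52563669e+01]), 'force': array([-0.69202265, -0.14627602, -0.62584357]), 'torque': array([ 0.01749536, -0.03386146, -0.06755825]), 'gripper_force': 0.0, 'gripper_width': 90.9605351258015}
```

View pics/top0.png

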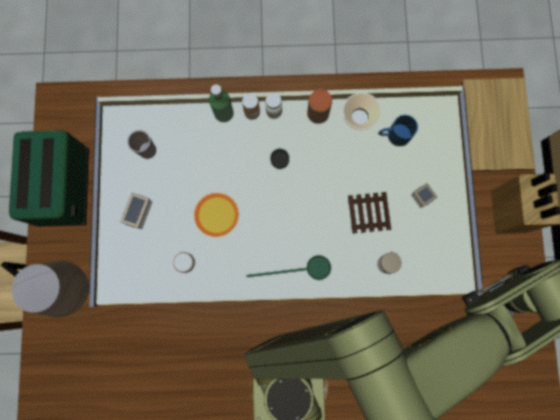

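View pics/side0.png

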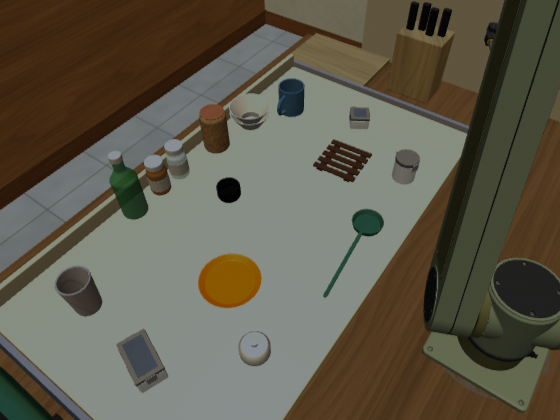

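The top view shows the plate (217,215), dish (280,158), oblong box (136,210), square box (424,195), round box (390,262), salt pot (183,262) and trivet (370,212). The side view shows the same things: plate (230,280), dish (229,190), oblong (141,357), square (360,117) and round (405,166). Next I'll zoom in on each one.

```bash
cat > h.py <<'E'
import numpy as np, cv2
from scipy.spatial.transform import Rotation as R
def cam(f): return R.from_euler('xyz',f["attitude"],degrees=True).as_matrix()
def foc(f): return f["image"].shape[0]/2/np.tan(np.radians(f["fovy"]/2))
def cast(f,uv,z):
    uv=np.atleast_2d(uv).astype(float); F=foc(f)
    d=np.c_[(uv[:,0]-f["cx"])/F,-(uv[:,1]-f["cy"])/F,-np.ones(len(uv))]@cam(f).T
    return f["eye"]+d*((z-f["eye"][2])/d[:,2])[:,None]
def proj(f,p):
    c=(np.atleast_2d(p)-f["eye"])@cam(f); F=foc(f)
    return np.c_[f["cx"]+F*c[:,0]/-c[:,2],f["cy"]-F*c[:,1]/-c[:,2]]
E
python3 - <<'E'
from h import *
from workcell import env, eyes
T=eyes.grab_frame("top");S=eyes.grab_frame("side")
np.save("T.npy",T,allow_pickle=True);np.save("S.npy",S,allow_pickle=True)
c=lambda f,u,v,r:cv2.resize(f["image"][v-r:v+r,u-r:u+r],(200,200),interpolation=cv2.INTER_CUBIC)
a=np.hstack([c(T,*p,25) for p in [(136,210),(424,195),(390,262),(280,158)]])
b=np.hstack([c(S,*p,35) for p in [(141,357),(360,117),(405,166),(229,190)]])
cv2.imwrite("pics/m.png",np.vstack([a,b]))
print(cast(T,[(217,215),(370,212),(280,158),(136,210),(424,195),(390,262),(183,262)],18).round())
print(cast(S,[(230,280),(343,160),(229,190)],18).round())
hs=cv2.cvtColor(T["image"],cv2.COLOR_BGR2HSV);m=cv2.inRange(hs,(5,150,150),(28,255,255));m[:170]=0;m[260:]=0
print("plateT",cast(T,np.mean(cv2.findNonZero(m),0),29))
hs=cv2.cvtColor(S["image"],cv2.COLOR_BGR2HSV);m=cv2.inRange(hs,(5,180,180),(28,255,255));m[:230]=0;m[320:]=0
u=cv2.findNonZero(m);print("plateS",cast(S,cv2.fitEllipse(cv2.convexHull(u))[0],29))
E
```

```text
[[ 510.  202.   18.]
 [ 505. -271.   18.]
 [ 686.    2.   18.]
 [ 534.  452.   18.]
 [ 553. -441.   18.]
 [ 349. -322.   18.]
 [ 369.  306.   18.]]
[[ 515.  199.   18.]
 [ 506. -273.   18.]
 [ 690.   -9.   18.]]
plateT [[510.57798627 203.2969323   29.        ]]Traceback (most recent call last):
  File "<stdin>", line 14, in <module>
cv2.error: OpenCV(4.12.0) /io/opencv/modules/imgproc/src/convhull.cpp:143: error: (-215:Assertion failed) total >= 0 && (depth == CV_32F || depth == CV_32S) in function 'convexHull'
```

View pics/m.png

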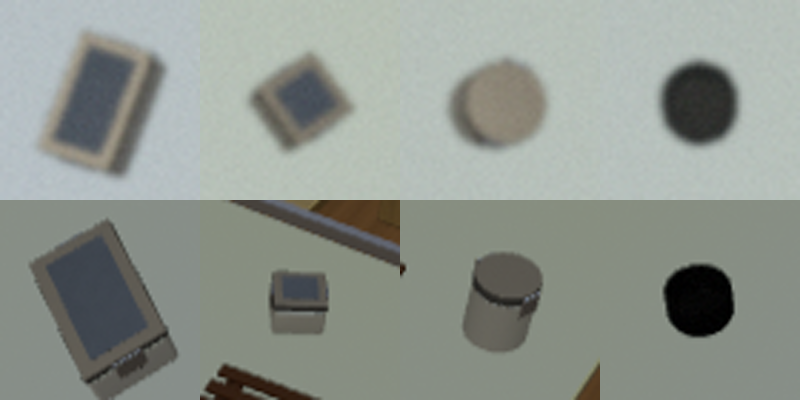

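```bash
cat > m.py <<'E'
from h import *
def blob(f,u,v,r,lo,hi,z):
    "biggest blob of an HSV range near a pixel -> hull on the plane z"
    im=cv2.resize(f["image"][v-r:v+r,u-r:u+r],None,fx=4,fy=4,interpolation=cv2.INTER_CUBIC)
    m=cv2.inRange(cv2.cvtColor(im,cv2.COLOR_BGR2HSV),lo,hi)
    m=cv2.morphologyEx(m,cv2.MORPH_OPEN,np.ones((5,5)))
    c=max(cv2.findContours(m,0,1)[0],key=cv2.contourArea)
    uv=cv2.convexHull(c)[:,0]/4.+(u-r,v-r)-.4
    return cast(f,uv,z)[:,:2].astype(np.float32)
def rect(p):
    c,s,a=cv2.minAreaRect(p); return np.round([*c,*s,a],1)
def circ(p): return np.round([*(p.min(0)+p.max(0))/2,*(p.max(0)-p.min(0))],1)
E
python3 - <<'E'
from m import *
T=np.load("T.npy",allow_pickle=True).item();S=np.load("S.npy",allow_pickle=True).item()
B=(100,60,40),(130,255,200)
for f,ps in((T,[(136,210),(424,195)]),(S,[(141,357),(360,117)])):
    for p,z in zip(ps,(68,58)):
        print(f["image"][p[1],p[0]],cv2.cvtColor(f["image"],cv2.COLOR_BGR2HSV)[p[1],p[0]])
        print("rect",p,rect(blob(f,*p,20 if f is T else 30,*B,z)))
print("dish",circ(blob(T,280,158,25,(0,0,0),(180,255,90),54)),circ(blob(S,229,190,30,(0,0,0),(180,255,50),36)))
print("plate",circ(blob(T,217,215,35,(5,120,100),(28,255,255),31)),circ(blob(S,230,280,45,(3,150,80),(28,255,255),31)))
print("triv",rect(blob(T,370,212,32,(0,80,0),(180,255,110),30)))
print("round",T["image"][262,390],cast(T,[(390+2,262)],88),cast(S,[(405+6/2.857*.5,156.5)],88))
print("roundT",circ(blob(T,390,262,20,(5,40,110),(20,255,255),88)))
E
```

```text
[94 86 76] [103  49  94]Traceback (most recent call last):
  File "<stdin>", line 7, in <module>
  File "m.py", line 7, in blob
    c=max(cv2.findContours(m,0,1)[0],key=cv2.contourArea)
ValueError: max() iterable argument is empty
```

```bash
sed -i 's/    m=cv2.inRange(cv2/    im=cv2.GaussianBlur(im,(9,9),0); m=cv2.inRange(cv2/' m.py
cat > a.py <<'E'
from m import *
T=np.load("T.npy",allow_pickle=True).item();S=np.load("S.npy",allow_pickle=True).item()
B=(98,35,40),(130,255,140)
def t(n,fn,*a):
    try: print(n,fn(blob(*a)))
    except ValueError: print(n,"none")
for f,ps in((T,[(136,210),(424,195)]),(S,[(141,357),(360,117)])):
    for p,z in zip(ps,(68,58)): t("box",rect,f,*p,20 if f is T else 30,*B,z)
t("dishT",circ,T,280,158,25,(0,0,0),(180,255,90),54)
t("plateT",circ,T,217,215,35,(5,120,100),(28,255,255),31);t("plateS",circ,S,230,280,45,(3,150,80),(28,255,255),31)
t("triv",rect,T,370,212,32,(0,70,0),(180,255,130),30)
t("roundT",circ,T,390,262,20,(0,35,100),(25,255,255),88)
print(cast(T,(390+1.5,262+1),88),cast(S,(406.5-1,158),88),cast(S,(229,184.5),54))
for p in((136,210),(424,195),(392,263),(382,268),(370,240)): print(cv2.cvtColor(T["image"],cv2.COLOR_BGR2HSV)[p[1],p[0]],end='')
E
python3 a.py
```

```text
box [526.1 443.6  30.6  67.4  69.8]
box [ 548.  -432.9   28.    27.6   33.4]
box [525.6 443.7  38.4  75.   69.5]
box [ 549.4 -433.5   33.1   29.    33.5]
dishT [674.8   3.6  60.5  54. ]
plateT [510.5 203.3 133.1 133.4]
plateS [510.7 203.7 137.3 136.9]
triv [ 502.8 -265.8  110.5  112.1    4.1]
roundT [ 344.5 -308.6   50.1   54.1]
[[ 342.09873595 -311.72132264   88.        ]] [[ 347.51259766 -302.96088311   88.        ]] [[6.783196e+02 2.928534e-01 5.400000e+01]]
[103  49  94][111  54  89][ 21  39 137][25 30 94][ 64   9 193]
```

Both views agree to within a few mm. The plate is at (510.6, 203.5) and the trivet at (503, -266), so the oblong box goes at (508, -31) and the round box at (632, 203.5). I'll move the round box first.

```bash
cat > go.py <<'E'
import sys
from h import *
from workcell import env
def st(): return env.state()
s=st(); p=np.array(s["ee_pos"]); C=R.from_euler('xyz',s["ee_rot"],degrees=True)
for a in sys.argv[1:]:
    x,y,z,w=map(float,a.split(','))
    T=R.from_euler('xyz',[180,0,w],degrees=True)
    print(a,"shift",(C.inv().apply(np.array([x,y,z])-p)/1000).round(4),"turn",(C.inv()*T).as_rotvec(degrees=True).round(1))
E
python3 go.py 345,-308,150,25; python3 -c "
from h import *
S=np.load('S.npy',allow_pickle=True).item();print(cast(S,(407.8,157.3),88))"
```

```text
345,-308,150,25 shift [ 0.1806 -0.1489  0.0636] turn [-0.1 -0.   0.3]
[[ 343.89420263 -308.58023366   88.        ]]
```

Emit:
send_rows(targets="0.03 -0.025 0.01 0 0 0 100; 0.06 -0.05 0.02 0 0 0 100; 0.09 -0.075 0.03 0 0 0 100; 0.12 -0.1 0.04 0 0 0 100; 0.15 -0.125 0.05 0 0 0 100; 0.17 -0.14 0.06 0 0 0 100; 0.18 -0.149 0.063 0 0 0 100; 0.18 -0.149 0.063 0 0 0 100; 0.18 -0.149 0.09 0 0 0 100; 0.18 -0.149 0.12 0 0 0 100; 0.18 -0.149 0.15 0 0 0 100; 0.18 -0.149 0.17 0 0 0 100", grip_force=20)

```text
time_s: 1.2
ee_pos: [343.7, -308.8, 42.2]
ee_rot: [-179.9, 0.1, 25.2]
force: [-0.3, -0.2, 0.1]
gripper_width: 91.2
gripper_force: 0.0
```

Emit:
send_rows(targets="0 0 0 0 0 0 100; 0 0 0 0 0 0 50; 0 0 0 0 0 0 50; 0 0 0 0 0 0 50; 0 0 0 0 0 0 50; 0 0 0 0 0 0 50; 0 0 0 0 0 0 50; 0 0 0 0 0 0 50")

```text
time_s: 1.87
ee_pos: [345.1, -309.1, 45.0]
ee_rot: [179.9, -0.0, 25.3]
force: [-0.8, 0.3, 7.3]
gripper_width: 59.8
gripper_force: 20.0
```

Emit:
send_rows(targets="0 0 -0.02 0 0 0 50; 0 0 -0.045 0 0 0 50; 0 0 -0.07 0 0 0 50; 0 0 -0.095 0 0 0 50; 0 0 -0.115 0 0 0 50; 0 0 -0.12 0 0 0 50; 0 0 -0.12 0 0 0 50; 0 0 -0.12 0 0 0 50")

```text
time_s: 2.53
ee_pos: [344.0, -307.9, 163.0]
ee_rot: [-179.9, 0.0, 25.3]
force: [0.8, 0.3, -1.4]
gripper_width: 59.5
gripper_force: 20.0
```

```bash
python3 go.py 632,203.5,160,0
```

```text
632,203.5,160,0 shift [ 0.4787 -0.3396  0.0032] turn [-0.1  0.1 25.3]
```

Emit:
send_rows(targets="0.01 -0.007 0 0 0 1 50; 0.03 -0.021 0 0 0 2 50; 0.055 -0.039 0 0 0 4 50; 0.08 -0.057 0 0 0 6 50; 0.105 -0.075 0 0 0 8 50; 0.13 -0.092 0 0 0 10 50; 0.155 -0.11 0 0 0 12 50; 0.18 -0.128 0 0 0 14 50; 0.205 -0.145 0 0 0 16 50; 0.23 -0.163 0 0 0 18 50; 0.255 -0.181 0 0 0 20 50; 0.28 -0.199 0 0 0 22 50")

```text
time_s: 3.53
ee_pos: [512.1, -7.5, 161.7]
ee_rot: [-180.0, 0.2, 3.2]
force: [0.3, -0.7, -0.4]
gripper_width: 59.7
gripper_force: 20.0
```

```bash
python3 go.py 632,203.5,160,0
```

```text
632,203.5,160,0 shift [ 0.1313 -0.2041  0.0012] turn [-0.   0.2  3.2]
```

Emit:
send_rows(targets="0.016 -0.025 0 0 0 1 50; 0.032 -0.05 0 0 0 2 50; 0.048 -0.075 0 0 0 3 50; 0.064 -0.1 0 0 0 3.2 50; 0.08 -0.125 0 0 0 3.2 50; 0.096 -0.15 0 0 0 3.2 50; 0.112 -0.175 0 0 0 3.2 50; 0.124 -0.193 0 0 0 3.2 50; 0.13 -0.203 0 0 0 3.2 50; 0.131 -0.204 0 0 0 3.2 50; 0.131 -0.204 0 0 0 3.2 50; 0.131 -0.204 0 0 0 3.2 50")

```text
time_s: 4.53
ee_pos: [631.1, 200.8, 163.0]
ee_rot: [179.9, 0.1, 0.0]
force: [0.1, -1.0, -1.6]
gripper_width: 59.8
gripper_force: 20.0
```

```bash
python3 go.py 632,203.5,46,0
```

```text
632,203.5,46,0 shift [ 0.0011 -0.0029  0.117 ] turn [0.1 0.1 0. ]
```

Emit:
send_rows(targets="0.001 -0.003 0.02 0 0 0 50; 0.001 -0.003 0.045 0 0 0 50; 0.001 -0.003 0.07 0 0 0 50; 0.001 -0.003 0.09 0 0 0 50; 0.001 -0.003 0.1 0 0 0 50; 0.001 -0.003 0.107 0 0 0 50; 0.001 -0.003 0.112 0 0 0 50; 0.001 -0.003 0.115 0 0 0 50; 0.001 -0.003 0.116 0 0 0 50; 0.001 -0.003 0.117 0 0 0 50; 0.001 -0.003 0.117 0 0 0 50; 0.001 -0.003 0.117 0 0 0 50")

```text
time_s: 5.53
ee_pos: [633.5, 205.2, 47.6]
ee_rot: [-180.0, -0.1, 0.1]
force: [-0.1, 0.5, -1.6]
gripper_width: 59.6
gripper_force: 20.0
```

Emit:
send_rows(targets="0 0 0.001 0 0 0 50; 0 0 0.0015 0 0 0 50; 0 0 0.002 0 0 0 50; 0 0 0.002 0 0 0 50")

```text
time_s: 5.87
ee_pos: [633.2, 205.1, 45.1]
ee_rot: [180.0, -0.0, 0.1]
force: [-0.6, -0.6, 0.4]
gripper_width: 59.6
gripper_force: 20.0
```

Contact made, so I'll release the box, rise and head for the dish.

Emit:
send_rows(targets="0 0 0 0 0 0 80; 0 0 0 0 0 0 90; 0 0 0 0 0 0 90; 0 0 0 0 0 0 90; 0 0 -0.01 0 0 0 90; 0 0 -0.03 0 0 0 90; 0 0 -0.055 0 0 0 90; 0 0 -0.08 0 0 0 90; 0 0 -0.1 0 0 0 90; 0 0 -0.105 0 0 0 90; 0 0 -0.105 0 0 0 90")

```text
time_s: 6.78
ee_pos: [634.2, 205.4, 152.4]
ee_rot: [-179.9, -0.3, 0.1]
force: [0.9, 0.7, -0.0]
gripper_width: 82.4
gripper_force: 0.0
```

```bash
python3 go.py 676,2.5,110,0 676,2.5,30,0
```

```text
676,2.5,110,0 shift [0.0414 0.2029 0.0424] turn [-0.1 -0.3  0.1]
676,2.5,30,0 shift [0.0411 0.203  0.1224] turn [-0.1 -0.3  0.1]
```

Emit:
send_rows(targets="0.004 0.02 0 0 0 0 100; 0.01 0.05 0 0 0 0 100; 0.017 0.085 0 0 0 0 100; 0.024 0.12 0.01 0 0 0 100; 0.031 0.155 0.02 0 0 0 100; 0.038 0.187 0.03 0 0 0 100; 0.042 0.203 0.042 0 0 0 100; 0.042 0.203 0.06 0 0 0 100; 0.042 0.203 0.085 0 0 0 100; 0.042 0.203 0.105 0 0 0 100; 0.042 0.203 0.118 0 0 0 100; 0.042 0.203 0.121 0 0 0 100")

```text
time_s: 7.78
ee_pos: [672.2, 2.7, 24.2]
ee_rot: [-180.0, 0.5, 0.1]
force: [-0.8, 0.1, -0.7]
gripper_width: 91.3
gripper_force: 0.0
```

Emit:
send_rows(targets="0 0 0 0 0 0 100; 0 0 0 0 0 0 50; 0 0 0 0 0 0 50; 0 0 0 0 0 0 50; 0 0 0 0 0 0 50; 0 0 0 0 0 0 50; 0 0 0 0 0 0 50; 0 0 0 0 0 0 50")

```text
time_s: 8.45
ee_pos: [675.7, 2.5, 29.8]
ee_rot: [-180.0, -0.1, 0.0]
force: [-0.2, 2.1, 4.1]
gripper_width: 58.4
gripper_force: 20.0
```

Emit:
send_rows(targets="0 0 -0.02 0 0 0 50; 0 0 -0.045 0 0 0 50; 0 0 -0.065 0 0 0 50; 0 0 -0.08 0 0 0 50; 0 0 -0.08 0 0 0 50; 0 0 -0.08 0 0 0 50")

```text
time_s: 8.95
ee_pos: [675.4, 1.8, 109.1]
ee_rot: [180.0, -0.1, 0.1]
force: [-0.5, 1.0, -1.4]
gripper_width: 58.6
gripper_force: 20.0
```

```bash
python3 go.py 510.6,203.5,100,0
python3 - <<'E'
from h import *
from workcell import eyes
T=eyes.grab_frame("top");S=eyes.grab_frame("side")
cv2.imwrite("pics/b.png",np.hstack([cv2.resize(T["image"][100:300,120:380],(400,308)),cv2.resize(S["image"][80:380,50:440],(400,308))]))
E
```

```text
510.6,203.5,100,0 shift [-0.1646 -0.2018  0.0088] turn [ 0.  -0.1  0.1]
```

View pics/b.png

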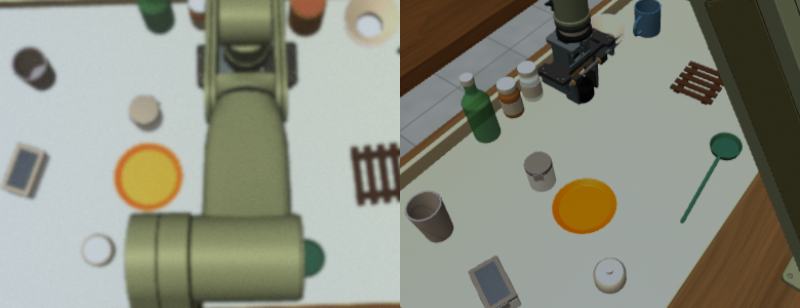

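The round box stands upright behind the plate, at crop (147,112) in the top view and (540,170) in the side view. The dish is in the fingers at crop (583,90). Next I'll carry it to the plate.

Emit:
send_rows(targets="-0.013 -0.016 0 0 0 0 50; -0.033 -0.04 0 0 0 0 50; -0.055 -0.067 0 0 0 0 50; -0.077 -0.094 0 0 0 0 50; -0.1 -0.122 0 0 0 0 50; -0.122 -0.15 0 0 0 0 50; -0.144 -0.177 0 0 0 0 50; -0.158 -0.194 0 0 0 0 50; -0.165 -0.202 0 0 0 0 50; -0.165 -0.202 0 0 0 0 50; -0.165 -0.202 0 0 0 0 50; -0.165 -0.202 0 0 0 0 50")

```text
time_s: 10.05
ee_pos: [511.0, 203.0, 108.5]
ee_rot: [180.0, -0.0, 0.0]
force: [-0.2, -0.4, -1.0]
gripper_width: 58.3
gripper_force: 20.0
```

```bash
python3 go.py 510.6,203.5,36,0
```

```text
510.6,203.5,36,0 shift [-0.0004 -0.0006  0.0725] turn [ 0. -0.  0.]
```

Emit:
send_rows(targets="0 0 0.015 0 0 0 50; 0 0 0.035 0 0 0 50; 0 0 0.05 0 0 0 50; 0 0 0.06 0 0 0 50; 0 0 0.066 0 0 0 50; 0 0 0.069 0 0 0 50; 0 0 0.071 0 0 0 50; 0 0 0.072 0 0 0 50; 0 0 0.073 0 0 0 50; 0 0 0.073 0 0 0 50; 0 0 0.073 0 0 0 50; 0 0 0.073 0 0 0 50")

```text
time_s: 11.05
ee_pos: [510.3, 204.1, 36.3]
ee_rot: [-180.0, -0.0, 0.1]
force: [1.2, 0.0, -1.1]
gripper_width: 58.7
gripper_force: 20.0
```

Emit:
send_rows(targets="0 0 0.001 0 0 0 50; 0 0 0.001 0 0 0 50; 0 0 0.001 0 0 0 50")

```text
time_s: 11.3
ee_pos: [510.0, 204.0, 35.0]
ee_rot: [180.0, -0.0, 0.1]
force: [-0.0, -0.8, -2.2]
gripper_width: 58.9
gripper_force: 20.0
```

Emit:
send_rows(targets="0 0 0 0 0 0 72; 0 0 0 0 0 0 76; 0 0 0 0 0 0 76; 0 0 -0.008 0 0 0 76; 0 0 -0.02 0 0 0 78; 0 0 -0.04 0 0 0 90; 0 0 -0.065 0 0 0 100; 0 0 -0.09 0 0 0 100; 0 0 -0.12 0 0 0 100; 0 0 -0.13 0 0 0 100; 0 0 -0.135 0 0 0 100; 0 0 -0.135 0 0 0 100")

```text
time_s: 12.3
ee_pos: [510.4, 204.0, 170.9]
ee_rot: [-180.0, -0.1, 0.1]
force: [0.9, -0.3, -1.0]
gripper_width: 91.3
gripper_force: 0.0
```

```bash
python3 go.py 526,443.5,165,159.8
```

```text
526,443.5,165,159.8 shift [ 0.0158 -0.2394  0.006 ] turn [ 1.000e-01 -1.000e-01 -1.597e+02]
```

Emit:
send_rows(targets="0.002 -0.02 0 0 0 -4 100; 0.004 -0.05 0 0 0 -11 100; 0.006 -0.08 0 0 0 -18 100; 0.008 -0.11 0 0 0 -25 100; 0.01 -0.14 0 0 0 -32 100; 0.012 -0.17 0 0 0 -39 100; 0.014 -0.2 0 0 0 -46 100; 0.015 -0.22 0 0 0 -53 100; 0.016 -0.235 0.002 0 0 -60 100; 0.016 -0.239 0.004 0 0 -67 100; 0.016 -0.239 0.006 0 0 -74 100; 0.016 -0.239 0.006 0 0 -80 100")

```text
time_s: 13.3
ee_pos: [524.6, 442.7, 160.3]
ee_rot: [-179.8, 0.3, 80.4]
force: [-0.3, 0.1, 0.6]
gripper_width: 91.2
gripper_force: 0.0
```

Emit:
send_rows(targets="0 0 0 0 0 -7 100; 0 0 0 0 0 -14 100; 0 0 0 0 0 -21 100; 0 0 0 0 0 -28 100; 0 0 0 0 0 -35 100; 0 0 0 0 0 -42 100; 0 0 0 0 0 -49 100; 0 0 0 0 0 -56 100; 0 0 0 0 0 -63 100; 0 0 0 0 0 -70 100; 0 0 0 0 0 -77 100; 0 0 0 0 0 -80 100")

```text
time_s: 14.3
ee_pos: [525.0, 442.2, 161.1]
ee_rot: [-179.8, -0.1, 160.3]
force: [0.2, 0.4, 0.3]
gripper_width: 91.3
gripper_force: 0.0
```

```bash
python3 go.py 526,443.5,42,159.8
python3 - <<'E'
from m import *
from workcell import eyes
T=eyes.grab_frame("top");S=eyes.grab_frame("side")
a=cv2.resize(T["image"][150:270,120:280],(400,300),interpolation=2);b=cv2.resize(S["image"][180:390,80:360],(400,300),interpolation=2)
cv2.imwrite("pics/c.png",np.hstack([a,b]))
p=blob(S,230,280,40,(0,0,0),(180,255,50),59);print("dish",circ(p))
p=blob(T,217,212,20,(0,0,0),(180,255,90),59);print("dishT",circ(p))
E
```

```text
526,443.5,42,159.8 shift [-0.0008  0.0021  0.1191] turn [-0.2 -0.1  0.5]
dish [507.  208.8  69.3  67.5]
dishT [511.4 199.8  57.6  56.5]
```

View pics/c.png

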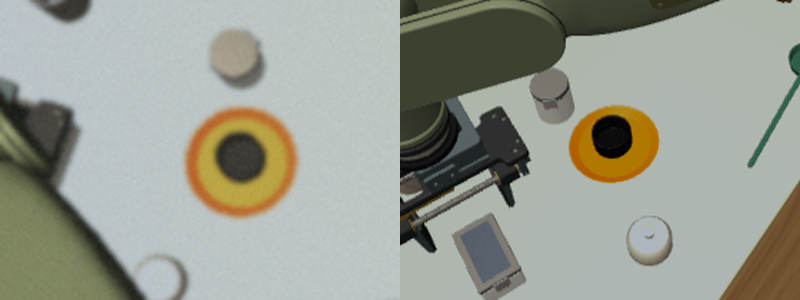

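The dish sits centred on the plate to about 5 mm and the round box stands behind it. Now I'll grasp the oblong box.

Emit:
send_rows(targets="-0.001 0.002 0.02 0 0 0.5 100; -0.001 0.002 0.045 0 0 0.5 100; -0.001 0.002 0.07 0 0 0.5 100; -0.001 0.002 0.095 0 0 0.5 100; -0.001 0.002 0.115 0 0 0.5 100; -0.001 0.002 0.126 0 0 0.5 100; -0.001 0.002 0.131 0 0 0.5 100; -0.001 0.002 0.131 0 0 0.5 100")

```text
time_s: 15.07
ee_pos: [526.8, 443.9, 31.3]
ee_rot: [-179.9, -0.1, 159.5]
force: [0.4, -0.1, -0.7]
gripper_width: 91.6
gripper_force: 0.0
```

Emit:
send_rows(targets="0 0 0 0 0 0 50; 0 0 0 0 0 0 50; 0 0 0 0 0 0 50; 0 0 0 0 0 0 50; 0 0 0 0 0 0 50; 0 0 0 0 0 0 50; 0 0 0 0 0 0 50")

```text
time_s: 15.65
ee_pos: [527.7, 444.7, 33.6]
ee_rot: [180.0, 0.0, 159.6]
force: [-0.1, -0.4, 3.2]
gripper_width: 58.2
gripper_force: 20.0
```

Emit:
send_rows(targets="0 0 -0.02 0 0 0 50; 0 0 -0.045 0 0 0 50; 0 0 -0.07 0 0 0 50; 0 0 -0.095 0 0 0 50; 0 0 -0.115 0 0 0 50; 0 0 -0.12 0 0 0 50; 0 0 -0.12 0 0 0 50; 0 0 -0.12 0 0 0 50")

```text
time_s: 16.32
ee_pos: [526.9, 444.0, 151.6]
ee_rot: [-179.9, -0.1, 159.6]
force: [0.7, 0.5, -3.2]
gripper_width: 57.8
gripper_force: 20.0
```

```bash
python3 go.py 508,-31,150,90 508,-31,150,159.8
```

```text
508,-31,150,90 shift [-0.1482 -0.4517  0.0023] turn [-0.1  0.  69.6]
508,-31,150,159.8 shift [-0.1482 -0.4517  0.0023] turn [-0.1 -0.1 -0.2]
```

Emit:
send_rows(targets="-0.003 -0.01 0 0 0 2 50; -0.01 -0.03 0 0 0 6 50; -0.018 -0.055 0 0 0 10 50; -0.026 -0.08 0 0 0 14 50; -0.034 -0.105 0 0 0 18 50; -0.043 -0.13 0 0 0 22 50; -0.051 -0.155 0 0 0 26 50; -0.059 -0.18 0 0 0 30 50; -0.067 -0.205 0 0 0 34 50; -0.076 -0.23 0 0 0 38 50; -0.084 -0.255 0 0 0 42 50; -0.092 -0.28 0 0 0 46 50")

```text
time_s: 17.32
ee_pos: [514.2, 147.8, 151.2]
ee_rot: [-179.8, -0.0, 113.3]
force: [0.5, -1.1, -1.5]
gripper_width: 57.8
gripper_force: 20.0
```

```bash
python3 go.py 508,-31,150,90
```

```text
508,-31,150,90 shift [-0.1618 -0.0763  0.0015] turn [-0.2  0.  23.3]
```

Emit:
send_rows(targets="-0.022 -0.01 0 0 0 4 50; -0.044 -0.02 0 0 0 8 50; -0.066 -0.031 0 0 0 12 50; -0.088 -0.041 0 0 0 16 50; -0.11 -0.052 0 0 0 20 50; -0.13 -0.062 0 0 0 22 50; -0.148 -0.07 0 0 0 23 50; -0.158 -0.075 0 0 0 23.3 50; -0.162 -0.076 0 0 0 23.3 50; -0.162 -0.076 0 0 0 23.3 50; -0.162 -0.076 0 0 0 23.3 50; -0.162 -0.076 0 0 0 23.3 50")

```text
time_s: 18.32
ee_pos: [510.8, -28.0, 152.7]
ee_rot: [-180.0, -0.0, 90.3]
force: [0.2, 0.3, -1.3]
gripper_width: 57.7
gripper_force: 20.0
```

```bash
python3 go.py 508,-31,34,90
```

```text
508,-31,34,90 shift [-0.003  -0.0028  0.1187] turn [-0.  -0.   0.3]
```

Emit:
send_rows(targets="-0.001 -0.001 0.02 0 0 0 50; -0.003 -0.002 0.045 0 0 0 50; -0.003 -0.002 0.07 0 0 0 50; -0.003 -0.002 0.09 0 0 0 50; -0.003 -0.002 0.103 0 0 0 50; -0.003 -0.002 0.11 0 0 0 50; -0.003 -0.002 0.114 0 0 0 50; -0.003 -0.002 0.117 0 0 0 50; -0.003 -0.002 0.118 0 0 0 50; -0.003 -0.002 0.118 0 0 0 50; -0.003 -0.002 0.118 0 0 0 50; -0.003 -0.002 0.118 0 0 0 50")

```text
time_s: 19.32
ee_pos: [509.5, -31.9, 35.6]
ee_rot: [179.9, 0.0, 90.3]
force: [-0.1, -0.4, -2.4]
gripper_width: 57.8
gripper_force: 20.0
```

Emit:
send_rows(targets="0 0 0.001 0 0 0 50; 0 0 0.002 0 0 0 50; 0 0 0.002 0 0 0 50; 0 0 0.002 0 0 0 50")

```text
time_s: 19.65
ee_pos: [509.3, -32.0, 33.6]
ee_rot: [179.9, 0.0, 90.3]
force: [-1.6, 0.7, 4.8]
gripper_width: 57.8
gripper_force: 20.0
```

Emit:
send_rows(targets="0 0 0 0 0 0 80; 0 0 0 0 0 0 95; 0 0 0 0 0 0 95; 0 0 0 0 0 0 95; 0 0 -0.01 0 0 0 95; 0 0 -0.03 0 0 0 100; 0 0 -0.055 0 0 0 100; 0 0 -0.085 0 0 0 100; 0 0 -0.11 0 0 0 100; 0 0 -0.117 0 0 0 100; 0 0 -0.117 0 0 0 100")

```text
time_s: 20.57
ee_pos: [510.4, -32.0, 152.5]
ee_rot: [179.7, 0.0, 90.3]
force: [0.6, 1.0, -0.2]
gripper_width: 91.2
gripper_force: 0.0
```

```bash
python3 go.py 549,-433.2,150,33.5
```

```text
549,-433.2,150,33.5 shift [-0.4014  0.0367  0.0029] turn [ 0.3 -0.1 56.8]
```

Emit:
send_rows(targets="-0.02 0.002 0 0 0 5 100; -0.055 0.005 0 0 0 11 100; -0.09 0.008 0 0 0 17 100; -0.13 0.012 0 0 0 23 100; -0.17 0.016 0 0 0 29 100; -0.21 0.019 0 0 0 35 100; -0.25 0.023 0 0 0 41 100; -0.29 0.027 0 0 0 47 100; -0.33 0.03 0 0 0 53 100; -0.365 0.033 0.002 0 0 56.8 100; -0.39 0.036 0.003 0 0 56.8 100; -0.401 0.037 0.003 0 0 56.8 100")

```text
time_s: 21.57
ee_pos: [546.6, -435.8, 143.8]
ee_rot: [-179.9, 0.1, 33.3]
force: [-0.4, 1.0, -0.8]
gripper_width: 91.1
gripper_force: 0.0
```

Emit:
send_rows(targets="0 0 0 0 0 0 100; 0 0 0 0 0 0 100; 0 0 0 0 0 0 100")

```text
time_s: 21.82
ee_pos: [547.5, -430.8, 146.4]
ee_rot: [-179.9, 0.0, 33.5]
force: [0.5, -0.7, 0.4]
gripper_width: 91.0
gripper_force: 0.0
```

```bash
python3 go.py 549,-433.2,28,33.5
python3 - <<'E'
from m import *
from workcell import eyes
T=eyes.grab_frame("top");S=eyes.grab_frame("side")
pT=proj(T,[508,-31,68])[0].astype(int);pS=proj(S,[508,-31,68])[0].astype(int);print(pT,pS)
for f,p in((T,pT),(S,pS)):
    try: print(rect(blob(f,*p,22,(98,35,40),(130,255,140),68)))
    except ValueError: print("none")
cv2.imwrite("pics/d.png",np.hstack([cv2.resize(T["image"],(400,300)),cv2.resize(S["image"],(400,300))]))
E
```

```text
549,-433.2,28,33.5 shift [-1.000e-04  3.100e-03  1.184e-01] turn [-0.1  0.   0. ]
[292 210] [291 202]
[ 5.086e+02 -3.280e+01  2.860e+01  6.580e+01  4.000e-01]
[509.1 -32.5  37.4  74.1   0.6]
```

View pics/d.png

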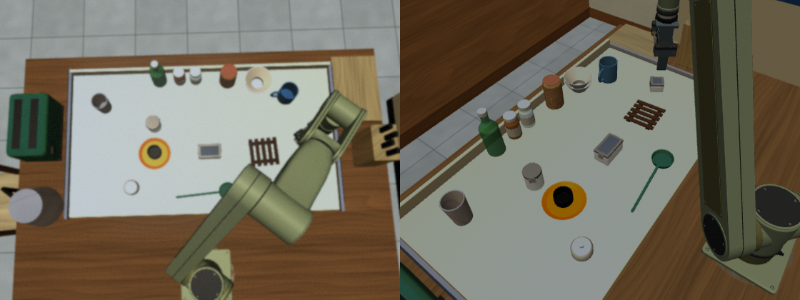

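The oblong box stands at (509, -32.6), between the plate and the trivet, and the gripper is over the square box. Now I'll pick that up.

Emit:
send_rows(targets="0 0.002 0.02 0 0 0 100; 0 0.002 0.045 0 0 0 100; 0 0.002 0.07 0 0 0 100; 0 0.002 0.095 0 0 0 100; 0 0.002 0.11 0 0 0 100; 0 0.002 0.118 0 0 0 100; 0 0.002 0.119 0 0 0 100; 0 0.002 0.119 0 0 0 100; 0 0.002 0.119 0 0 0 100")

```text
time_s: 22.67
ee_pos: [549.9, -434.7, 29.7]
ee_rot: [179.8, -0.0, 33.5]
force: [0.6, -0.5, 0.4]
gripper_width: 91.3
gripper_force: 0.0
```

Emit:
send_rows(targets="0 0 0 0 0 0 45; 0 0 0 0 0 0 45; 0 0 0 0 0 0 45; 0 0 0 0 0 0 45; 0 0 0 0 0 0 45; 0 0 0 0 0 0 45; 0 0 0 0 0 0 45")

```text
time_s: 23.25
ee_pos: [548.7, -434.3, 28.1]
ee_rot: [-180.0, 0.0, 33.5]
force: [-0.9, -0.3, 1.5]
gripper_width: 53.9
gripper_force: 20.0
```

Emit:
send_rows(targets="0 0 -0.02 0 0 0 45; 0 0 -0.045 0 0 0 45; 0 0 -0.07 0 0 0 45; 0 0 -0.095 0 0 0 45; 0 0 -0.12 0 0 0 45; 0 0 -0.13 0 0 0 45; 0 0 -0.13 0 0 0 45; 0 0 -0.13 0 0 0 45")

```text
time_s: 23.92
ee_pos: [548.6, -434.2, 157.3]
ee_rot: [-180.0, 0.0, 33.5]
force: [-0.2, 0.4, -1.8]
gripper_width: 53.9
gripper_force: 20.0
```

```bash
python3 go.py 509,-32.5,155,90
```

```text
509,-32.5,155,90 shift [ 0.1884 -0.357   0.0024] turn [ -0.   -0.  -56.5]
```

Emit:
send_rows(targets="0.005 -0.01 0 0 0 -2 45; 0.016 -0.03 0 0 0 -5 45; 0.029 -0.055 0 0 0 -9 45; 0.042 -0.08 0 0 0 -13 45; 0.055 -0.105 0 0 0 -17 45; 0.069 -0.13 0 0 0 -21 45; 0.082 -0.155 0 0 0 -25 45; 0.095 -0.18 0 0 0 -29 45; 0.108 -0.205 0 0 0 -33 45; 0.121 -0.23 0 0 0 -37 45; 0.135 -0.255 0 0 0 -41 45; 0.148 -0.28 0 0 0 -45 45")

```text
time_s: 24.92
ee_pos: [516.0, -116.9, 156.0]
ee_rot: [-179.8, -0.0, 78.7]
force: [0.3, 0.9, -1.0]
gripper_width: 54.1
gripper_force: 20.0
```

```bash
python3 go.py 509,-32.5,155,90
```

```text
509,-32.5,155,90 shift [ 0.0814 -0.0233  0.0011] turn [ -0.2  -0.1 -11.3]
```

Emit:
send_rows(targets="0.024 -0.007 0 0 0 -3 45; 0.045 -0.013 0 0 0 -6 45; 0.062 -0.018 0 0 0 -9 45; 0.074 -0.021 0 0 0 -11 45; 0.081 -0.023 0 0 0 -11.3 45; 0.081 -0.023 0 0 0 -11.3 45; 0.081 -0.023 0 0 0 -11.3 45; 0.081 -0.023 0 0 0 -11.3 45")

```text
time_s: 25.58
ee_pos: [511.6, -35.9, 157.7]
ee_rot: [-180.0, 0.0, 89.7]
force: [-0.4, 0.2, -0.7]
gripper_width: 54.1
gripper_force: 20.0
```

```bash
python3 go.py 509,-32.5,80,90
```

```text
509,-32.5,80,90 shift [ 0.0034 -0.0026  0.0777] turn [-0.   0.  -0.3]
```

Emit:
send_rows(targets="0.002 -0.002 0.015 0 0 0 45; 0.002 -0.002 0.035 0 0 0 45; 0.002 -0.002 0.053 0 0 0 45; 0.002 -0.002 0.065 0 0 0 45; 0.002 -0.002 0.072 0 0 0 45; 0.002 -0.002 0.075 0 0 0 45; 0.002 -0.002 0.076 0 0 0 45; 0.002 -0.002 0.077 0 0 0 45; 0.002 -0.002 0.077 0 0 0 45; 0.002 -0.002 0.077 0 0 0 45")

```text
time_s: 26.42
ee_pos: [510.2, -33.3, 81.6]
ee_rot: [179.9, 0.0, 89.7]
force: [-0.2, -0.5, -0.3]
gripper_width: 53.8
gripper_force: 20.0
```

Emit:
send_rows(targets="0.001 -0.001 0.001 0 0 0 45; 0.001 -0.001 0.002 0 0 0 45; 0.001 -0.001 0.0025 0 0 0 45; 0.001 -0.001 0.0025 0 0 0 45")

```text
time_s: 26.75
ee_pos: [508.6, -32.2, 78.4]
ee_rot: [-180.0, 0.0, 89.8]
force: [-0.5, -0.5, -1.1]
gripper_width: 54.2
gripper_force: 20.0
```

Emit:
send_rows(targets="0 0 0.001 0 0 0 45; 0 0 0.001 0 0 0 45; 0 0 0.001 0 0 0 45")

```text
time_s: 27.0
ee_pos: [508.8, -32.2, 78.0]
ee_rot: [180.0, 0.0, 89.8]
force: [-1.8, -0.2, 6.3]
gripper_width: 54.1
gripper_force: 20.0
```

Emit:
send_rows(targets="0 0 0 0 0 0 65; 0 0 0 0 0 0 85; 0 0 0 0 0 0 95; 0 0 0 0 0 0 95; 0 0 0 0 0 0 95; 0 0 -0.01 0 0 0 95; 0 0 -0.03 0 0 0 100; 0 0 -0.055 0 0 0 100; 0 0 -0.085 0 0 0 100; 0 0 -0.11 0 0 0 100; 0 0 -0.12 0 0 0 100; 0 0 -0.12 0 0 0 100")

```text
time_s: 28.0
ee_pos: [510.3, -32.3, 200.4]
ee_rot: [179.6, 0.0, 89.8]
force: [-0.3, -0.5, -0.3]
gripper_width: 91.4
gripper_force: 0.0
```

Emit:
send_rows(targets="-0.02 0 0 0 0 5 100; -0.055 0.005 0 0 0 11 100; -0.09 0.008 0 0 0 17 100; -0.13 0.012 0 0 0 23 100; -0.17 0.016 0 0 0 29 100; -0.21 0.019 0 0 0 35 100; -0.25 0.023 0 0 0 41 100; -0.29 0.027 0 0 0 47 100; -0.33 0.03 0 0 0 53 100; -0.365 0.033 0 0 0 56 100; -0.39 0.036 0 0 0 56 100; -0.4 0.037 0 0 0 56 100")

```text
time_s: 29.0
ee_pos: [542.9, -435.7, 194.2]
ee_rot: [-179.9, 0.1, 33.6]
force: [0.5, 0.6, 0.5]
gripper_width: 91.0
gripper_force: 0.0
```

Run:
```python
from m import *
from workcell import eyes
T=eyes.grab_frame("top");S=eyes.grab_frame("side")
for f,n in((T,"T"),(S,"S")):
    p=proj(f,[509,-32,108])[0].astype(int)
    try: print(n,rect(blob(f,*p,20,(98,35,40),(130,255,140),108)))
    except ValueError: print("none")
    p=proj(f,[633,204,88])[0].astype(int); print("round",p)
p=proj(T,[633,204,88])[0].astype(int)
print("round",circ(blob(T,*p,20,(0,35,100),(25,255,255),88)))
p=proj(T,[510,203,59])[0].astype(int);print("dish",circ(blob(T,*p,16,(0,0,0),(180,255,90),59)))
cv2.imwrite("pics/e.png",np.hstack([cv2.resize(T["image"][130:290,150:350],(400,320),interpolation=2),cv2.resize(S["image"][130:350,120:395],(400,320),interpolation=2)]))
```

```text
T [508.  -31.4  24.8  23.6  88.2]
round [212 170]
S [ 5.085e+02 -3.060e+01  3.360e+01  3.240e+01  4.000e-01]
round [183 238]
round [631.4 201.6  52.5  50.2]
dish [511.4 199.8  57.6  56.5]
```

View pics/e.png

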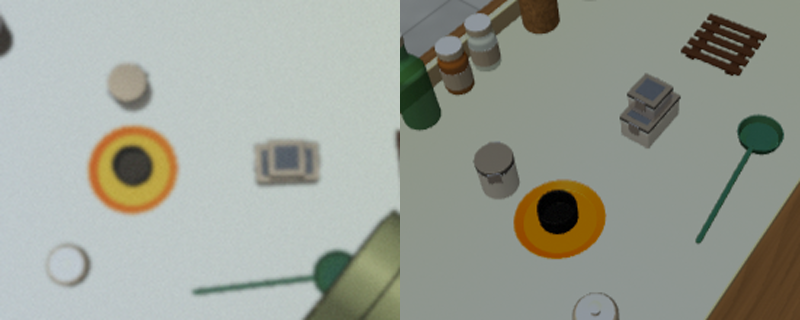

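The picture shows everything in place and upright. The square box is within about 2 mm of the oblong's centre. The round box is at (631, 202), about 121 mm behind the plate's centre. The dish is about 4 mm off the plate's middle. The arm is clear, so I'm handing in.

```bash
python3 -c "
from workcell import env; print(env.job_done())"
```

```text
the job is handed in; nothing more can be done
None
```

The shelf is laid as asked and the job is handed in after about 29 s of robot time. In the last camera check all four items were upright, let go and within tolerance; the hand-in returned no verdict.

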